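# Clamp the stencil frame with the lever bolt

## Robot

A 7-joint arm with a two-finger parallel gripper is mounted at the origin on the work surface. World frame = base frame: x ahead of the robot, y to its left, z up, the work surface at z = 0. Lengths are in m, angles in rad, forces in N, time in s.
With the tool pointing down it reaches from about 0.425 to 0.875 m from the base axis. Payload 4.7 kg.
Tool frame: the origin (TCP) lies midway between the tips of the shut fingers; the grasp point (between the pads) lies 19 mm behind it; z points along the fingers, y is the line along which they close (so a half turn about z gives the same grasp; the last joint's range is limited). The gripper opens to 87 mm and grips with 3 to 60 N. Pads are 19 mm wide; open, the fingers measure 117 mm over their backs; the gripper's body (75 mm by 190 mm) begins 51 mm behind the grasp point.
Start: joints at [-1.193, 0.321, -0.07, 1.45, 0.023, 1.371, -0.057], TCP at [0.231, 0.607, 0.223] pointing down, gripper open.
Joint ranges: [-2.86, 2.86], [-0.3, 2.09], [-1.38, 1.24], [0.06, 2.45], [-1.56, 4.7], [0.09, 2.05], [-2.69, 2.69]. Speed limits (rad/s): [2.57, 2.57, 3.14, 3.14, 3.14, 3.14, 3.14].

## Interface

Orientations are given as a rotation vector (axis times angle).
In Python, from bench import ctrl gives the robot as it stands. The module is installed in compiled form; this text tells all that it offers.
- The arm moves only by the shell command python3 -m handwheel 'ROWS' [FORCE]. ROWS is JSON, a list of rows, each a list of 7 numbers: the finger opening in m, from 0 to 0.087, then the shift along the tool's x, y, z in m, then the turn, a rotation vector about the tool's x, y, z in degrees. A call has 1 to 12 rows; each row shifts and turns the commanded pose from where the row before left it, along the tool's axes as they then stand; what a row does not reach is not made up. A row lasts 1/8 s, in which the tool goes at most 62.5 mm and 10.7 degrees, less where a joint would pass 70% of its speed; a pose out of reach is approached as far as the arm can. A call is refused whole if a number of a shift passes 0.0625 or a number of a turn 10.7, either way. A call with a gripper value outside its range is refused whole. The fingers move at their own pace and stop on an object; FORCE is the grip in N (left out, the last holds). Time passes only in rows, so rows that do not move let the fingers close. It gives the time, the measured TCP pose, the force, the opening and the grip force at its end, in the units of the state.
- ctrl.get_state(): the state, without advancing time (a new reading comes with each control period).
- ctrl.get_image(name): name is "scene" or "top" or "wrist"; returns (picture, depth): 420x560x3 uint8, blue, green, red; 420x560 float32, m along the optical axis (not along the pixel's ray), 0 where there is no reading.
- ctrl.camera_info(name): a dict with "intrinsics" (3x3 intrinsics, pixels), "R" (3x3) and "t" (3): a world point X has camera coordinates R X + t. Camera axes: x right, y down, z forward; pixel columns grow to the right and rows downward; lengths in m; the calibration is good to about 2 mm. A picture is of the moment at which its call begins: read the wrist's pose just before it. camera_info takes no time and is no camera call; for the wrist camera it gives the pose at the moment of the call.
- ctrl.close_job(): hands the job in; it is judged then, once.
The state is a dict: "time": time; "joint_positions": joint angles; "qd": joint speeds; "joint_torque": joint torques, N m; "position": TCP position; "tool_rot": TCP orientation; "ft_force": force on the tool from outside, world axes, zero at the start; "torque": the same for the moment, N m; "grip_width": opening from 0.0 (shut) to 1.0 (fully open); "grip_force": force on a finger pad.
Only numpy, scipy, OpenCV 4.12 (cv2) and the standard library are available. Lean on these libraries where they do the work, as an engineer would, in place of code of your own. Each camera call takes 0.05 s, during which the arm holds its last target. There are 200 camera calls.

## Task

The stencil frame lies in place on the printing board; one of its two clamps is already closed, the other still stands open with its lever upright. Screw the open clamp's bolt in clockwise (seen from above) by its lever until the foot is snug on the frame - firm, but not forced, or the frame is crushed - and then fold the lever fully down over its tongue and let go. Do not push the frame out of place, and leave the bowl and the squeegee lying in it alone.

Things in the scene. Friction and masses are not known exactly. Their poses are not given: they have to be found in the camera images.
- lever_pivot (a point): Pivot pin of the open clamp's lever, on the bolt's vertical axis, turning and sinking with the bolt. z up; x points the way the lever folds, over a short flat tongue on the round steel head (16 mm radius, its top 8 mm below the pivot; fork cheeks reach 12 mm to each side and 7 mm above the pivot); y runs across the lever.
- lever_grip (a point): Middle of the lever's flat dark steel paddle, 37 mm from the pivot along the lever. Paddle: 28 mm wide (pivot's y), 10 mm thick, from 16 to 58 mm from the pivot. Upright at the start; grip it across its 28 mm width and turn it like a wing bolt.
- screw (a joint): Turn of the bolt, rad; grows clockwise from above; stays where left; starts at 0 to 0.6. Sinks 20 mm a turn. The foot meets the frame at 1.4 to 3.3 rad, not known beforehand: feel for it. Running free it takes a steady 0.12 Nm; past contact the moment on the tool about z shifts up (counterclockwise) by some 0.5 Nm per rad, at rest too. Snug: shifted by 0.08 to 0.22 Nm, 0.2 to 0.5 rad past contact.
- lever (a joint): Fold of the lever, rad: 0 upright, 1.5 fully folded (stop), lying nearly level. Stiff hinge, 0.22 to 0.28 Nm (about 6 N at 40 mm from the pivot); stays where left. Folding it works a cam that presses the foot down 1 mm more (about 20 N).
- foot: Round steel pressure foot under the bolt, 22 mm across, turning with it. Origin at the centre of its underside, z up. It presses on the frame with about 85 N per rad of turn past contact: snug is 12 to 50 N, folding the lever adds about 20 N, over 80 N crushes the frame.
- clamp: The open clamp: an aluminium bracket fixed to the board, its post 44 to 68 mm behind the bolt (clamp -x), its arm 34 mm wide, reaching over the frame's near bar; arm top 60 mm above the origin. Origin on the bolt's axis about at the board's surface; x towards the middle of the frame, z up.
- clamp_closed: The same clamp already closed, lever folded down, 170 mm to one side of the open one. Origin as there.
- frame: Loose pale wooden frame, 270 x 360 mm, bars 30 mm wide and 17 mm thick, holding a black stencil plate. On the near bar under each clamp is glued a packing strip of uneven thickness, 1 to 4 mm (which is thicker is not told). Origin under the middle of its near bar, at the underside; x towards its far bar.
- squeegee: Wooden squeegee block, 22 x 120 x 50 mm, standing on the stencil plate; origin at its underside.
- paste_bowl: White bowl, 90 mm across, 45 mm high, standing on the stencil plate; origin at its underside.

How it is judged:
By the outcome, as a careful person would: the job done as asked, in the order asked, and still so for the second after the job is handed in, with the robot touching nothing.
It also fails if it takes over 72 s, if anything falls off the work surface, if the arm or the gripper's body presses on something with over 40 N, if the wrist force passes 120 N, or if a joint passes its speed limit or range.

## Working session

There is one attempt and no reset: what is moved stays moved. The work goes in short steps, Python scripts to look and compute and a shell command to move; the robot and the scene stay as the last step left them, time stands still between calls to the robot, and variables do not carry over. Pictures are saved under pics/ and viewed, at most 10 in all, crops included, and the job is handed in when it is done.

```bash
mkdir -p pics
cat > h.py <<'E'
import numpy as np, cv2
from bench import ctrl
def snap(n,tag):
    i=ctrl.camera_info(n); p,d=ctrl.get_image(n); np.savez(f'{tag}.npz',p=p,d=d,K=i['intrinsics'],R=i['R'],t=i['t']); cv2.imwrite(f'pics/{tag}.png',p); return i,p,d
def pts(f):
    z=np.load(f+'.npz'); K,R,t,d=z['K'],z['R'],z['t'],z['d']
    v,u=np.mgrid[:d.shape[0],:d.shape[1]]
    c=np.stack([(u-K[0][2])/K[0][0]*d,(v-K[1][2])/K[1][1]*d,d],-1)
    X=(c-t)@R; X[d==0]=np.nan
    return z['p'],X
E
python3 - <<'E'
from h import *
s=ctrl.get_state();print({k:np.round(v,3) for k,v in s.items()})
for n in['scene','top']:
    i,p,d=snap(n,n+'0');print(n,np.round(i['R'],2).tolist(),np.round(i['t'],2))
a=cv2.imread('pics/top0.png')
E
```

```text
{'time': np.float64(0.0), 'joint_positions': array([-1.193,  0.322, -0.07 ,  1.452,  0.023,  1.371, -0.057]), 'qd': array([-0.001,  0.   ,  0.001,  0.001,  0.001,  0.001, -0.001]), 'joint_torque': array([ 0.0000e+00, -4.9128e+01, -4.0400e-01, -3.1254e+01, -6.4000e-02,
        4.4000e-02,  0.0000e+00]), 'position': array([0.231, 0.607, 0.221]), 'tool_rot': array([-5.68e-01, -3.09e+00,  3.00e-03]), 'ft_force': array([-0.249, -0.572, -0.235]), 'torque': array([-0.016, -0.007,  0.008]), 'grip_force': np.float64(0.0), 'grip_width': np.float64(1.001)}
scene [[-0.02, 1.0, 0.01], [0.8, 0.02, -0.6], [-0.6, -0.01, -0.8]] [-0.   -0.41  1.1 ]
top [[-0.01, -1.0, 0.01], [-0.99, 0.01, -0.17], [0.17, -0.01, -0.99]] [0.02 0.61 0.73]
```

View pics/top0.png

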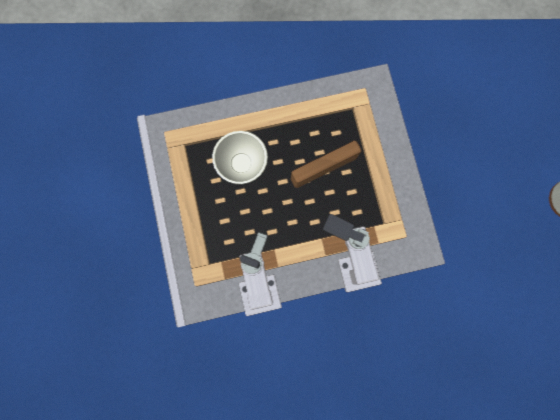

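View pics/scene0.png

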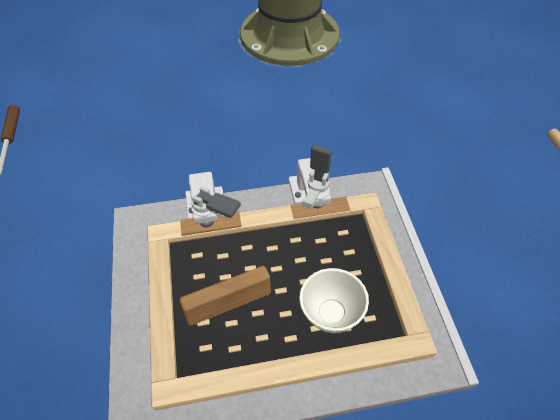

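The open clamp is the left one in the top view: paddle at about (251,262), tongue pointing to about (262,237). The closed one is at about (355,238). In the scene view the upright paddle is at (320,163). Next I'll measure these.

Run:
```python
from h import *
for f,(u0,u1,v0,v1) in [('top0',(236,275,228,275)),('scene0',(295,340,140,215))]:
    p,X=pts(f); q=X[v0:v1,u0:u1].reshape(-1,3); c=p[v0:v1,u0:u1].reshape(-1,3).astype(int)
    print(f)
    m=(c.max(1)<75)&(q[:,2]>0.075)
    w=q[m]; print('dark',m.sum(),np.round([np.nanmin(w,0),np.nanmax(w,0),np.nanmedian(w,0)],4).tolist())
    top=w[w[:,2]>np.nanmax(w[:,2])-.006]
    r=cv2.minAreaRect((top[:,:2]*1000).astype(np.float32)); print('top rect',r,np.median(top[:,2]))
    for lo,hi in [(.05,.06),(.06,.07),(.07,.08),(.08,.09),(.09,.1),(.1,.12),(.12,.16)]:
        k=(q[:,2]>lo)&(q[:,2]<=hi); 
        if k.sum()>5: print(lo,k.sum(),np.round(q[k].mean(0),4),'dark',(c[k].max(1)<75).mean().round(2),cv2.minAreaRect((q[k][:,:2]*1000).astype(np.float32)))
p,_=pts('top0');cv2.imwrite('pics/c1.png',cv2.resize(np.hstack([p[220:320,225:305],pts('scene0')[0][135:235,280:360]]),None,fx=5,fy=5,interpolation=2))
```

```text
top0
dark 11 [[0.5044, 0.0406, 0.1255], [0.5105, 0.044, 0.165], [0.5068, 0.0414, 0.1622]]
top rect ((507.5679626464844, 42.050804138183594), (1.1689517498016357, 6.0566606521606445), 62.235897064208984) 0.16303211277024005
0.07 110 [0.5058 0.0482 0.0763] dark 0.0 ((511.615234375, 53.97722244262695), (37.124778747558594, 34.40654754638672), 10.674513816833496)
0.09 354 [0.5258 0.0482 0.0954] dark 0.0 ((526.0330810546875, 45.914249420166016), (28.832746505737305, 62.13022994995117), 62.77505111694336)
0.1 41 [0.5279 0.0461 0.106 ] dark 0.0 ((528.0193481445312, 44.49295425415039), (24.78672218322754, 57.875492095947266), 61.85407638549805)
0.12 18 [0.5088 0.0514 0.1444] dark 0.28 ((512.4771728515625, 54.19579315185547), (27.921796798706055, 9.915180206298828), 68.32315826416016)
scene0
dark 420 [[0.5104, 0.0409, 0.1006], [0.5225, 0.0659, 0.162], [0.517, 0.0531, 0.1386]]
top rect ((517.2847290039062, 52.48613739013672), (26.01242446899414, 3.093374729156494), 68.23977661132812) 0.15864179016318986
0.05 25 [0.4778 0.0329 0.0561] dark 0.0 ((491.0702209472656, 40.196128845214844), (86.09431
[... 199 characters left out ...]
1 [0.4914 0.0444 0.0747] dark 0.0 ((489.2760009765625, 48.656524658203125), (86.3031005859375, 34.79121398925781), 12.678868293762207)
0.08 22 [0.5421 0.0469 0.0889] dark 0.0 ((539.3555908203125, 47.35520935058594), (25.549348831176758, 38.43602752685547), 75.92121887207031)
0.09 358 [0.5317 0.0482 0.0945] dark 0.0 ((533.935791015625, 50.46825408935547), (30.730236053466797, 52.56451416015625), 78.8325424194336)
0.1 201 [0.5189 0.0529 0.1087] dark 0.34 ((532.8832397460938, 48.20821762084961), (28.193622589111328, 53.02877426147461), 73.40939331054688)
0.12 381 [0.5171 0.0539 0.1414] dark 0.91 ((515.9144897460938, 53.34877395629883), (28.254486083984375, 7.967176914215088), 76.69791412353516)
```

View pics/c1.png

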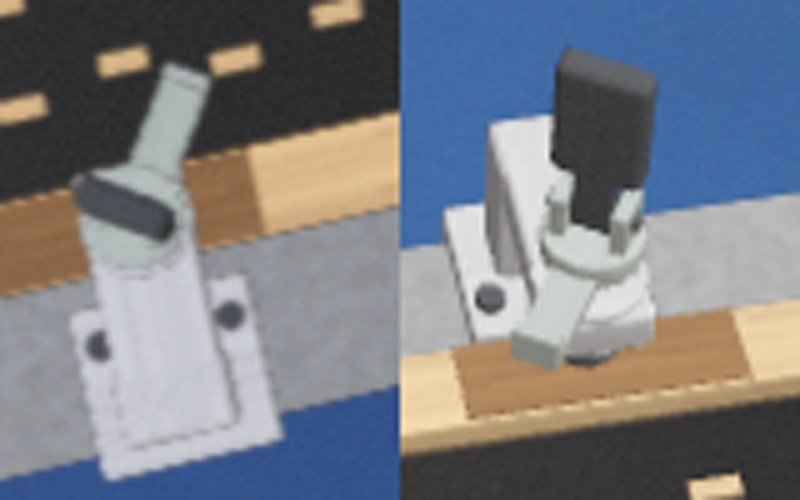

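The left and right crops both show the paddle upright at the fork. Its top is at z≈0.164, so the pivot is at about 0.105. The axis is near (0.512, 0.054), and the tongue points at a yaw of about -20°. The current tool yaw already matches the paddle, so I'll move over it.

```bash
python3 -m handwheel '[[0.087,-0.038,-0.0345,0,0,0,0],[0.087,-0.038,-0.0345,0,0,0,0],[0.087,-0.038,-0.0345,0,0,0,0],[0.087,-0.038,-0.0345,0,0,0,0],[0.087,-0.038,-0.0345,0,0,0,0],[0.087,-0.038,-0.0345,0,0,0,0],[0.087,-0.038,-0.0345,0,0,0,0],[0.087,-0.038,-0.0345,0,0,0,0],[0.087,-0.038,-0.0345,0,0,0,0],[0.087,-0.038,-0.0345,0,0,0,0],[0.087,-0.038,-0.0345,0,0,0,0],[0.087,-0.038,-0.0345,0,0,0,0]]'
python3 - <<'E'
from h import *
s=ctrl.get_state();print(np.round(s['position'],4),np.round(s['tool_rot'],3),np.round(s['joint_positions'],2),s['time'])
for n in('wrist','top'):
    i,p,d=snap(n,n+'1')
    _,X=pts(n+'1')
    c=p.astype(int); m=(c.max(2)<95)&(X[...,2]>.115)&(X[...,2]<.17)&(abs(X[...,0]-.512)<.03)&(abs(X[...,1]-.054)<.03)
    w=X[m]; print(n,m.sum(),len(w) and np.round([w.min(0),w.max(0),w.mean(0)],4).tolist())
    t=w[w[:,2]>.155]
    if len(t)>3: print(len(t),cv2.minAreaRect((t[:,:2]*1000).astype(np.float32)),t.mean(0))
E
```

```text
time: 1.6
position: [0.5105, 0.0568, 0.2224]
tool_rot: [-0.568, -3.09, -0.0]
ft_force: [1.7, 0.6, 0.4]
grip_width: 0.998
grip_force: 0.0
[0.5105 0.0568 0.2224] [-0.568 -3.09  -0.   ] [-0.59  0.02  0.44  1.8  -0.01  1.32  1.06] 1.6
wrist 661 [[0.5041, 0.041, 0.1152], [0.5207, 0.0686, 0.1647], [0.5091, 0.056, 0.1476]]
255 ((512.4430541992188, 55.140140533447266), (27.33772087097168, 9.315203666687012), 69.14879608154297) [0.50985128 0.05478316 0.16079764]
top 0 0
```

View pics/wrist1.png

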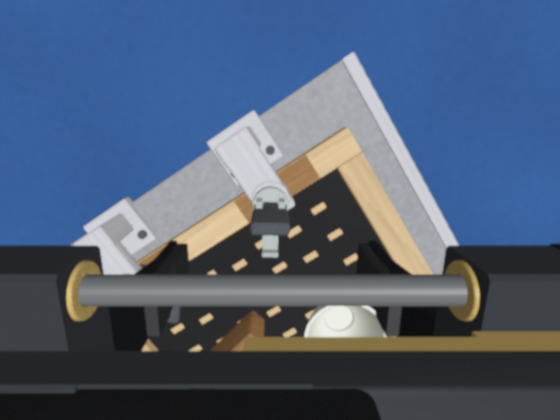

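The wrist view shows the paddle at about (270,218) with the tongue straight below it, so the yaw is aligned. The measured rectangle is 27x9 mm centred at (0.5124, 0.0551), with the top at 0.1647, all matching the given sizes. I'll descend and grip.

```bash
python3 -m handwheel '[[0.06,-0.0025,-0.001,0,0,0,0],[0.06,0,0,0.02,0,0,0],[0.06,0,0,0.02,0,0,0],[0.06,0,0,0.02,0,0,0],[0.06,0,0,0.02,0,0,0],[0.06,0,0,0.015,0,0,0],[0.06,0,0,0,0,0,0]]' 40
python3 - <<'E'
from h import *
s=ctrl.get_state();print({k:np.round(s[k],3) for k in('position','ft_force','torque')})
E
python3 -m handwheel '[[0.02,0,0,0,0,0,0],[0.02,0,0,0,0,0,0],[0.02,0,0,0,0,0,0],[0.02,0,0,0,0,0,0],[0.02,0,0,0,0,0,0],[0.02,0,0,0,0,0,0]]' 40
python3 - <<'E'
from h import *
s=ctrl.get_state();print({k:np.round(s[k],3) for k in('position','ft_force','torque','tool_rot')})
E
```

```text
time: 2.58
position: [0.511, 0.0573, 0.1264]
tool_rot: [-0.565, -3.088, 0.001]
ft_force: [0.1, 0.1, 0.1]
grip_width: 0.685
grip_force: 0.0
{'position': array([0.511, 0.057, 0.126]), 'ft_force': array([0.073, 0.072, 0.103]), 'torque': array([-0.02 ,  0.039, -0.053])}
time: 3.32
position: [0.5118, 0.0545, 0.1279]
tool_rot: [-0.57, -3.089, 0.003]
ft_force: [-2.9, -4.4, 4.8]
grip_width: 0.314
grip_force: 40.0
{'position': array([0.512, 0.055, 0.128]), 'ft_force': array([-2.863, -4.412,  4.811]), 'torque': array([-1.03 ,  0.627,  0.006]), 'tool_rot': array([-5.700e-01, -3.089e+00,  3.000e-03])}
```

```bash
cat > r.py <<'E'
from h import *
from scipy.spatial.transform import Rotation as Ro
s=ctrl.get_state();x=Ro.from_rotvec(s['tool_rot']).as_matrix()
print('yaw y',np.degrees(np.arctan2(x[1,1],x[0,1])).round(2),{k:np.round(s[k],3).tolist() for k in('position','ft_force','torque')},'q7',s['joint_positions'][6].round(3))
E
python3 r.py
python3 -m handwheel '[[0.02,0,0,0.00055,0,0,10],[0.02,0,0,0.00055,0,0,10],[0.02,0,0,0,0,0,0]]'|head -1;python3 r.py
python3 -m handwheel '[[0.02,0,0,0.00055,0,0,10],[0.02,0,0,0.00055,0,0,10],[0.02,0,0,0,0,0,0]]'|head -1;python3 r.py
python3 -m handwheel '[[0.02,0,0,0,0,0,0]]'|tail -2;python3 r.py
```

```text
yaw y 69.08 {'position': [0.512, 0.055, 0.128], 'ft_force': [-2.863, -4.412, 4.811], 'torque': [-1.03, 0.627, 0.006]} q7 1.091
time: 3.7
yaw y 49.18 {'position': [0.512, 0.055, 0.127], 'ft_force': [-2.617, -5.239, 5.041], 'torque': [-1.121, 0.617, -0.112]} q7 0.747
time: 4.08
yaw y 29.35 {'position': [0.512, 0.055, 0.126], 'ft_force': [-2.56, -5.227, 5.206], 'torque': [-1.242, 0.467, -0.103]} q7 0.403
grip_width: 0.318
grip_force: 40.0
yaw y 29.43 {'position': [0.512, 0.055, 0.126], 'ft_force': [-1.644, -5.226, 3.561], 'torque': [-1.241, 0.474, -0.196]} q7 0.405
```

```bash
cat > r2.py <<'E'
from h import *
from scipy.spatial.transform import Rotation as Ro
T=[];F=[]
for i in range(6):
    ctrl.get_image('top'); s=ctrl.get_state(); T.append(s['torque']);F.append(s['ft_force'])
x=Ro.from_rotvec(s['tool_rot']).as_matrix(); T=np.array(T)
print('t',s['time'].round(2),'yaw',np.degrees(np.arctan2(x[1,1],x[0,1])).round(1),'Tz',T[:,2].mean().round(3),'sd',T[:,2].std().round(3),'Txy',T.mean(0)[:2].round(2),'F',np.mean(F,0).round(2),'z',s['position'][2].round(4),'q7',s['joint_positions'][6].round(2))
E
python3 r2.py
python3 -m handwheel '[[0.02,0,0,0.00055,0,0,10],[0.02,0,0,0,0,0,0]]'>/dev/null;python3 r2.py
python3 -m handwheel '[[0.02,0,0,0.00055,0,0,10],[0.02,0,0,0,0,0,0]]'>/dev/null;python3 r2.py
```

```text
Traceback (most recent call last):
  File "r2.py", line 7, in <module>
    print('t',s['time'].round(2),'yaw',np.degrees(np.arctan2(x[1,1],x[0,1])).round(1),'Tz',T[:,2].mean().round(3),'sd',T[:,2].std().round(3),'Txy',T.mean(0)[:2].round(2),'F',np.mean(F,0).round(2),'z',s['position'][2].round(4),'q7',s['joint_positions'][6].round(2))
              ^^^^^^^^^^^^^^^
AttributeError: 'float' object has no attribute 'round'
Traceback (most recent call last):
  File "r2.py", line 7, in <module>
    print('t',s['time'].round(2),'yaw',np.degrees(np.arctan2(x[1,1],x[0,1])).round(1),'Tz',T[:,2].mean().round(3),'sd',T[:,2].std().round(3),'Txy',T.mean(0)[:2].round(2),'F',np.mean(F,0).round(2),'z',s['position'][2].round(4),'q7',s['joint_positions'][6].round(2))
              ^^^^^^^^^^^^^^^
AttributeError: 'float' object has no attribute 'round'
Traceback (most recent call last):
  File "r2.py", line 7, in <module>
    print('t',s['time'].round(2),'yaw',np.degrees(np.arctan2(x[1,1],x[0,1])).round(1),'Tz',T[:,2].mean().round(3),'sd',T[:,2].std().round(3),'Txy',T.mean(0)[:2].round(2),'F',np.mean(F,0).round(2),'z',s['position'][2].round(4),'q7',s['joint_positions'][6].round(2))
              ^^^^^^^^^^^^^^^
AttributeError: 'float' object has no attribute 'round'
```

```bash
sed -i "s/s\['time'\].round(2)/round(s['time'],2)/;s/range(6)/range(4)/" r2.py; python3 r2.py;python3 r2.py
python3 -m handwheel '[[0.02,0,0,0.0004,0,0,7],[0.02,0,0,0,0,0,0]]'>/dev/null;python3 r2.py
python3 -m handwheel '[[0.02,0,0,0.0004,0,0,7],[0.02,0,0,0,0,0,0]]'>/dev/null;python3 r2.py
```

```text
t 5.8 yaw 9.5 Tz -0.17 sd 0.02 Txy [-1.25  0.25] F [-0.79 -5.62  3.42] z 0.1246 q7 0.06
t 6.0 yaw 9.5 Tz -0.135 sd 0.022 Txy [-1.28  0.29] F [-1.57 -5.24  4.13] z 0.1246 q7 0.06
t 6.45 yaw 2.5 Tz -0.141 sd 0.014 Txy [-1.26  0.19] F [-0.53 -5.04  4.34] z 0.1242 q7 -0.06
t 6.9 yaw -4.5 Tz -0.164 sd 0.02 Txy [-1.25  0.15] F [-0.3  -5.38  3.29] z 0.1239 q7 -0.18
```

```bash
python3 -m handwheel '[[0.02,0,0,0.00045,0,0,8],[0.02,0,0,0,0,0,0]]'>/dev/null;python3 r2.py
python3 -m handwheel '[[0.02,0,0,0.00045,0,0,8],[0.02,0,0,0,0,0,0]]'>/dev/null;python3 r2.py
```

```text
t 7.35 yaw -12.5 Tz -0.126 sd 0.019 Txy [-1.28  0.07] F [-0.08 -5.5   3.34] z 0.1234 q7 -0.32
t 7.8 yaw -20.5 Tz -0.123 sd 0.028 Txy [-1.29  0.  ] F [ 0.74 -5.36  3.04] z 0.123 q7 -0.46
```

```bash
python3 -m handwheel '[[0.02,0,0,0.00045,0,0,8],[0.02,0,0,0,0,0,0]]'>/dev/null;python3 r2.py
```

```text
t 8.25 yaw -28.5 Tz -0.14 sd 0.014 Txy [-1.32 -0.09] F [ 1.1  -5.51  2.8 ] z 0.1225 q7 -0.6
```

```bash
python3 -m handwheel '[[0.02,0,0,0.00045,0,0,8],[0.02,0,0,0,0,0,0]]'>/dev/null;python3 r2.py
python3 -m handwheel '[[0.02,0,0,0.00045,0,0,8],[0.02,0,0,0,0,0,0]]'>/dev/null;python3 r2.py
```

```text
t 8.7 yaw -36.5 Tz -0.129 sd 0.028 Txy [-1.37 -0.14] F [ 0.51 -5.56  2.76] z 0.1221 q7 -0.73
t 9.15 yaw -44.5 Tz -0.141 sd 0.039 Txy [-1.4  -0.21] F [ 1.28 -5.6   2.46] z 0.1217 q7 -0.87
```

```bash
python3 -m handwheel '[[0.02,0,0,0.00045,0,0,8],[0.02,0,0,0,0,0,0]]'>/dev/null;python3 r2.py
```

```text
t 9.6 yaw -52.5 Tz -0.118 sd 0.026 Txy [-1.48 -0.24] F [ 1.66 -5.86  1.91] z 0.1212 q7 -1.01
```

```bash
python3 -m handwheel '[[0.02,0,0,0.00045,0,0,8],[0.02,0,0,0,0,0,0]]'>/dev/null;python3 r2.py
python3 -m handwheel '[[0.02,0,0,0.00045,0,0,8],[0.02,0,0,0,0,0,0]]'>/dev/null;python3 r2.py
```

```text
t 10.05 yaw -60.5 Tz -0.142 sd 0.031 Txy [-1.55 -0.28] F [ 2.19 -6.58  2.05] z 0.1208 q7 -1.15
t 10.5 yaw -68.5 Tz -0.162 sd 0.017 Txy [-1.62 -0.3 ] F [ 2.2  -6.93  1.82] z 0.1203 q7 -1.29
```

```bash
python3 -m handwheel '[[0.02,0,0,0.00045,0,0,8],[0.02,0,0,0,0,0,0]]'>/dev/null;python3 r2.py
```

```text
t 10.95 yaw -76.5 Tz -0.102 sd 0.011 Txy [-1.68 -0.28] F [ 1.71 -7.2   2.02] z 0.1199 q7 -1.42
```

```bash
python3 r2.py
python3 -m handwheel '[[0.02,0,0,0.00035,0,0,6],[0.02,0,0,0,0,0,0]]'>/dev/null;python3 r2.py
```

```text
t 11.15 yaw -76.5 Tz -0.149 sd 0.012 Txy [-1.69 -0.3 ] F [ 2.05 -6.78  1.92] z 0.1199 q7 -1.42
t 11.6 yaw -82.5 Tz -0.13 sd 0.013 Txy [-1.72 -0.28] F [ 1.5  -6.91  1.81] z 0.1195 q7 -1.53
```

```bash
python3 -m handwheel '[[0.02,0,0,0.00035,0,0,6],[0.02,0,0,0,0,0,0]]'>/dev/null;python3 r2.py;python3 r2.py
```

```text
t 12.05 yaw -88.5 Tz -0.082 sd 0.026 Txy [-1.77 -0.2 ] F [ 1.95 -7.41  2.86] z 0.1193 q7 -1.63
t 12.25 yaw -88.5 Tz -0.073 sd 0.039 Txy [-1.77 -0.2 ] F [ 1.63 -7.01  2.95] z 0.1193 q7 -1.63
```

```bash
python3 -m handwheel '[[0.02,0,0,0.00033,0,0,6],[0.02,0,0,0,0,0,0]]'>/dev/null;python3 r2.py;python3 r2.py
```

```text
t 12.7 yaw -94.5 Tz -0.018 sd 0.03 Txy [-1.83 -0.13] F [ 1.6  -7.41  3.85] z 0.1191 q7 -1.73
t 12.9 yaw -94.5 Tz -0.023 sd 0.024 Txy [-1.81 -0.15] F [ 1.45 -7.17  3.61] z 0.1191 q7 -1.73
```

```bash
python3 -m handwheel '[[0.02,0,0,0.0003,0,0,6],[0.02,0,0,0,0,0,0]]'>/dev/null;python3 r2.py;python3 r2.py
```

```text
t 13.35 yaw -100.5 Tz 0.057 sd 0.04 Txy [-1.91 -0.07] F [ 1.54 -7.52  3.75] z 0.1188 q7 -1.84
t 13.55 yaw -100.5 Tz 0.038 sd 0.018 Txy [-1.87 -0.08] F [ 1.55 -7.64  4.02] z 0.1188 q7 -1.84
```

The contact moment has shifted by about 0.18 Nm, roughly 0.34 rad past contact, so the foot is snug. Now I'll release, rise, close the fingers and check the pose.

```bash
python3 -m handwheel '[[0.05,0,0,0,0,0,0],[0.05,0,0,0,0,0,0],[0.05,0,0,0,0,0,0],[0.05,0,0,-0.01,0,0,0],[0.05,0,0,-0.02,0,0,0],[0.05,0,0,-0.02,0,0,0],[0.05,0,0,-0.015,0,0,0],[0.0,0,0,0,0,0,0],[0,0.014,0,0,0,0,0],[0,0.014,0,0,0,0,0],[0,0,0,0,0,0,0],[0,0,0,0,0,0,0]]' 10
python3 r2.py
python3 - <<'E'
from h import *
snap('wrist','wrist2');i,p,d=snap('top','top2')
_,X=pts('wrist2');m=(X[...,2]>.115)&(X[...,2]<.165)&(abs(X[...,0]-.512)<.03)&(abs(X[...,1]-.054)<.03)
w=X[m];print(m.sum(),np.round([w.min(0),w.max(0)],4).tolist(),cv2.minAreaRect((w[:,:2]*1000).astype(np.float32)))
E
```

```text
time: 15.05
position: [0.5394, 0.0509, 0.1825]
tool_rot: [3.127, -0.297, -0.002]
ft_force: [0.7, 0.3, 0.4]
grip_width: 0.091
grip_force: 0.0
t 15.25 yaw -100.8 Tz 0.005 sd 0.017 Txy [-0.03  0.16] F [ 0.32  0.08 -0.05] z 0.183 q7 -1.83
48 [[0.518, 0.056, 0.1156], [0.5195, 0.057, 0.1537]] ((518.6792602539062, 56.515052795410156), (0.7236881256103516, 1.4559996128082275), 79.52593231201172)
```

View pics/wrist2.png

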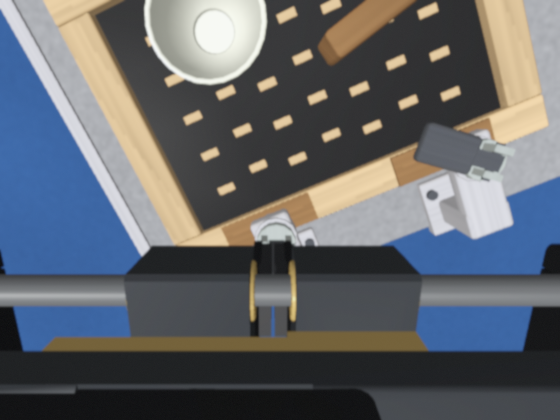

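The wrist view shows the closed fingers beside the open clamp's head at about (275,232), with frame, bowl and squeegee undisturbed. I'll descend behind the paddle and start folding towards tool -x.

```bash
python3 -m handwheel '[[0,0,0,0.015,0,0,0],[0,0,0,0.015,0,0,0],[0,0,0,0.013,0,0,0],[0,-0.006,0,0,0,0,0],[0,-0.005,0,0,0,0,0],[0,0,0,0,0,0,0]]' 10
python3 -m handwheel '[[0,-0.007,0,0.001,0,0,0],[0,-0.007,0,0.001,0,0,0],[0,-0.005,0,0.0015,0,0,0],[0,-0.005,0,0.0015,0,0,0],[0,0,0,0,0,0,0]]' 10;python3 r.py
```

```text
time: 16.1
position: [0.5289, 0.0535, 0.1407]
tool_rot: [-3.127, 0.296, -0.002]
ft_force: [0.3, 0.4, -0.1]
grip_width: 0.005
grip_force: 0.0
time: 16.73
position: [0.5075, 0.0577, 0.1373]
tool_rot: [-3.126, 0.297, -0.009]
ft_force: [2.8, -1.3, 5.6]
grip_width: 0.006
grip_force: 2.5
yaw y -100.85 {'position': [0.507, 0.058, 0.137], 'ft_force': [2.769, -1.267, 5.598], 'torque': [-0.328, -0.367, -0.031]} q7 -1.871
```

```bash
python3 -m handwheel '[[0,-0.005,0,0.003,0,0,0],[0,-0.005,0,0.003,0,0,0],[0,-0.0037,0,0.0037,0,0,0],[0,-0.0037,0,0.0038,0,0,0],[0,0,0,0,0,0,0]]' 10
python3 -m handwheel '[[0,-0.0025,0,0.0045,0,0,0],[0,-0.0025,0,0.0045,0,0,0],[0,-0.001,0,0.0035,0,0,0],[0,-0.001,0,0.0035,0,0,0],[0,0,0,0,0,0,0]]' 10;python3 r.py
```

```text
time: 17.35
position: [0.4894, 0.0611, 0.1229]
tool_rot: [-3.126, 0.297, -0.005]
ft_force: [1.8, -0.9, 4.2]
grip_width: 0.006
grip_force: 2.5
time: 17.98
position: [0.4818, 0.0624, 0.1062]
tool_rot: [-3.127, 0.297, -0.002]
ft_force: [0.8, -1.2, 3.8]
grip_width: 0.005
grip_force: 1.9
yaw y -100.85 {'position': [0.482, 0.062, 0.106], 'ft_force': [0.802, -1.237, 3.817], 'torque': [-0.176, -0.052, 0.04]} q7 -1.901
```

```bash
for i in 1; do python3 -m handwheel '[[0,0,0,0.002,0,0,0],[0,0,0,0,0,0,0]]' | sed -n 2p\;4p
python3 -m handwheel '[[0,0,0,0.002,0,0,0],[0,0,0,0,0,0,0]]' | sed -n 2p\;4p
python3 -m handwheel '[[0,0,0,0.002,0,0,0],[0,0,0,0,0,0,0]]' | sed -n 2p\;4p; done
```

```text
position: [0.4817, 0.0626, 0.1049]
ft_force: [-1.3, -0.1, 11.1]
position: [0.4818, 0.0627, 0.1044]
ft_force: [-6.6, -0.7, 23.4]
position: [0.4818, 0.0628, 0.104]
ft_force: [-11.0, -2.4, 34.1]
```

The force rises steeply with no travel, so the lever is at its stop. I'll retreat and check.

```bash
python3 -m handwheel '[[0,0,0,-0.006,0,0,0],[0,0,0,-0.03,0,0,0],[0,0,0,-0.05,0,0,0],[0,0,0,-0.05,0,0,0],[0,-0.03,0,0,0,0,0],[0,0,0.05,0,0,0,0],[0,0,0.05,0,0,0,0],[0,0,0.05,0,0,0,0],[0,0,0.05,0,0,0,0],[0,0,0,0,0,0,0]]' 10
python3 - <<'E'
from h import *
i,p,d=snap('scene','scene3');i,p2,d=snap('top','top3')
_,X=pts('scene3');_,Y=pts('scene0')
for n in('top3','scene3'):
    q,X=pts(n);m=(q.astype(int).max(2)<95)&(X[...,2]>.085)&(X[...,2]<.125)&(X[...,0]>.44)&(X[...,0]<.52)&(abs(X[...,1]-.06)<.04)
    w=X[m];print(n,m.sum())
    if len(w)>20: print(cv2.minAreaRect((w[:,:2]*1000).astype(np.float32)),np.percentile(w[:,2],[2,50,98]),np.linalg.lstsq(np.c_[w[:,:2],np.ones(len(w))],w[:,2],rcond=None)[0])
z=cv2.absdiff(p2,cv2.imread('pics/top0.png')).max(2)
cv2.imwrite('pics/c3.png',np.hstack([cv2.resize(p[130:250,170:370],(480,288)),cv2.resize(p2[60:320,130:450],(320,288))]))
E
```

```text
time: 19.98
position: [0.4126, -0.1319, 0.2352]
tool_rot: [-3.125, 0.308, 0.002]
ft_force: [0.7, 1.0, -0.6]
grip_width: 0.004
grip_force: 0.0
top3 544
((486.2571716308594, 58.38591766357422), (25.596431732177734, 59.03406524658203), 80.36985778808594) [0.10023442 0.10401966 0.10709068] [-0.07033599  0.03232836  0.13584981]
scene3 74
((490.1658020019531, 58.304344177246094), (26.58868408203125, 57.263065338134766), 79.8100357055664) [0.09230879 0.09871219 0.10395004] [-0.1283653  -0.03299891  0.1645021 ]
```

View pics/c3.png

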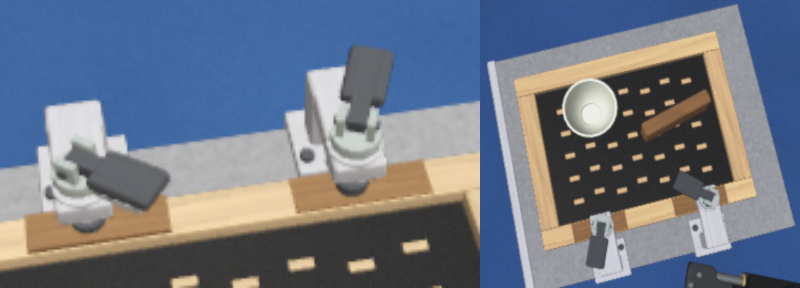

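The crops show the lever folded flat over its tongue; the measured slope is about 4.4° from level, which matches the 1.5 rad stop. The frame, bowl and squeegee look unmoved and the arm is clear.

```bash
python3 -c "
from bench import ctrl
print(ctrl.close_job())"
```

```text
the job is handed in; nothing more can be done
None
```

I screwed the bolt in until the foot was snug (about 0.18 Nm shift, roughly 0.34 rad past contact), folded the lever down to its stop and let go, with the frame, bowl and squeegee looking unmoved in the last pictures; the job was handed in at about 20 s and gave no verdict.

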